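Turn round the jar display at the checkout

TASK

Move the four groceries from the grey rack to the empty wooden rack in reverse order, so that shoppers on the far side read the row as the cashier did: what stands at the left end of the grey rack goes to the right end of the wooden one, and so on along the row, one upright in each pocket. Set each down gently without dropping or tipping it, let go, and leave the pears and the cardboard box where they are.

Things in the scene. Friction and masses are not known exactly. Their poses are not given: they have to be found in the camera images.
- old_rack: grey plastic rack, fixed, full at the start. Origin: underside, below the row's centre; x points away from the robot, y to its left, within 7 deg. 4 pockets centred at x=0, y=105, 35, -35, -105 mm, each 68 (x) by 66 mm inside, floor 12 mm above the underside; above the floor: long lips 8 mm (at x=+-36), dividers 12 mm, ends 12 mm. A flat ledge with tickets, 12 mm high, on the -x side out to x=-68
- new_rack: empty wooden rack with steel dividers and ends, fixed. Origin: underside, below the row's centre; x points away from the robot, y to its left, within 7 deg. 4 pockets centred at x=0, y=105, 35, -35, -105 mm, each 68 (x) by 66 mm inside, floor 12 mm above the underside; above the floor: long lips 8 mm (at x=+-36), dividers 12 mm, ends 35 mm. A flat bare ledge, 12 mm high, on the +x side out to x=+68
- jar_mid (a point): squat green glass jar with black lid, round, 50 mm in diameter up to 54 mm, lid 47 mm in diameter, 70 mm tall in all. It is loose, 0.18 to 0.42 kg, standing upright in a pocket of the old rack. The point is at its centre, half-way up, z axis up along it
- can_mid (a point): tin can with paper label, a round cylinder 50 mm in diameter, 100 mm tall. It is loose, 0.18 to 0.42 kg, standing upright in a pocket of the old rack. The point is at its centre, half-way up, z axis up along it
- carton_mid (a point): white paper drink carton with red spots, square, 44 x 44 mm, 90 mm tall, its faces square to its x and y axes, which lie within about 10 degrees of the old rack's. It is loose, 0.18 to 0.42 kg, standing upright in a pocket of the old rack. The point is at its centre, half-way up, z axis up along it
- bottle_mid (a point): slim amber glass bottle, round, 40 mm in diameter up to 85 mm, then a shoulder and a neck, black cap 25 mm in diameter, 130 mm tall in all. It is loose, 0.18 to 0.42 kg, standing upright in a pocket of the old rack. The point is at its centre, half-way up, z axis up along it
- jar_ticket: fixed blank price ticket lying flat on the ledge of the old rack, in front of the pocket where the jar stood at the start, which it marks (it stays there, never moved). 20 x 46 x 4 mm, origin at the centre of its underside, 56 mm to -x (old rack's axes) of that pocket's centre
- can_ticket: fixed blank price ticket lying flat on the ledge of the old rack, in front of the pocket where the can stood at the start, which it marks (it stays there, never moved). 20 x 46 x 4 mm, origin at the centre of its underside, 56 mm to -x (old rack's axes) of that pocket's centre
- carton_ticket: fixed blank price ticket lying flat on the ledge of the old rack, in front of the pocket where the carton stood at the start, which it marks (it stays there, never moved). 20 x 46 x 4 mm, origin at the centre of its underside, 56 mm to -x (old rack's axes) of that pocket's centre
- bottle_ticket: fixed blank price ticket lying flat on the ledge of the old rack, in front of the pocket where the bottle stood at the start, which it marks (it stays there, never moved). 20 x 46 x 4 mm, origin at the centre of its underside, 56 mm to -x (old rack's axes) of that pocket's centre
- pears: bystander: loose tray of pears, 120 x 170 x 75 mm, origin at the centre of its underside
- cereal: bystander: loose flat cardboard food box, 150 x 200 x 40 mm, origin at the centre of its underside
Mind the look-alikes: they are no part of the job. What is shaped like the part that bears carton_mid but purple is not meant.

How it is judged:
At the end, for the whole second after the job is handed in: each grocery stands upright (within 0.1 rad) on the floor of its own pocket of the wooden rack, within 14 mm of the pocket's centre along and across the row, in the reverse of the order in which they stood in the grey rack (marked by the tickets); all released and at rest (x of jar_mid in the frame of new_rack between -0.014 and 0.014 m and z of jar_mid in the frame of new_rack between 0.041 and 0.053 m and angle between each of jar_mid, can_mid, carton_mid, bottle_mid's own z axis and vertical below 0.1 rad and linear speed of each of jar, can, carton, bottle below 0.02 m/s and contact force between each of jar, can, carton, bottle and the fingers below 0.1 N and ((y of jar_ticket in the frame of old_rack between 0.085 and 0.125 m and y of jar_mid in the frame of new_rack between -0.119 and -0.091 m) or (y of jar_ticket in the frame of old_rack between 0.015 and 0.055 m and y of jar_mid in the frame of new_rack between -0.049 and -0.021 m) or (y of jar_ticket in the frame of old_rack between -0.055 and -0.015 m and y of jar_mid in the frame of new_rack between 0.021 and 0.049 m) or (y of jar_ticket in the frame of old_rack between -0.125 and -0.085 m and y of jar_mid in the frame of new_rack between 0.091 and 0.119 m)) and x of can_mid in the frame of new_rack between -0.014 and 0.014 m and z of can_mid in the frame of new_rack between 0.056 and 0.068 m and ((y of can_ticket in the frame of old_rack between 0.085 and 0.125 m and y of can_mid in the frame of new_rack between -0.119 and -0.091 m) or (y of can_ticket in the frame of old_rack between 0.015 and 0.055 m and y of can_mid in the frame of new_rack between -0.049 and -0.021 m) or (y of can_ticket in the frame of old_rack between -0.055 and -0.015 m and y of can_mid in the frame of new_rack between 0.021 and 0.049 m) or (y of can_ticket in the frame of old_rack between -0.125 and -0.085 m and y of can_mid in the frame of new_rack between 0.091 and 0.119 m)) and x of carton_mid in the frame of new_rack between -0.014 and 0.014 m and z of carton_mid in the frame of new_rack between 0.051 and 0.063 m and ((y of carton_ticket in the frame of old_rack between 0.085 and 0.125 m and y of carton_mid in the frame of new_rack between -0.119 and -0.091 m) or (y of carton_ticket in the frame of old_rack between 0.015 and 0.055 m and y of carton_mid in the frame of new_rack between -0.049 and -0.021 m) or (y of carton_ticket in the frame of old_rack between -0.055 and -0.015 m and y of carton_mid in the frame of new_rack between 0.021 and 0.049 m) or (y of carton_ticket in the frame of old_rack between -0.125 and -0.085 m and y of carton_mid in the frame of new_rack between 0.091 and 0.119 m)) and x of bottle_mid in the frame of new_rack between -0.014 and 0.014 m and z of bottle_mid in the frame of new_rack between 0.071 and 0.083 m and ((y of bottle_ticket in the frame of old_rack between 0.085 and 0.125 m and y of bottle_mid in the frame of new_rack between -0.119 and -0.091 m) or (y of bottle_ticket in the frame of old_rack between 0.015 and 0.055 m and y of bottle_mid in the frame of new_rack between -0.049 and -0.021 m) or (y of bottle_ticket in the frame of old_rack between -0.055 and -0.015 m and y of bottle_mid in the frame of new_rack between 0.021 and 0.049 m) or (y of bottle_ticket in the frame of old_rack between -0.125 and -0.085 m and y of bottle_mid in the frame of new_rack between 0.091 and 0.119 m))); the robot touches nothing.
It fails at once if the tray of pears or the cardboard box is pushed more than 30 mm (distance of any of pears, cereal from where it was at the start of the episode above 0.03 m).
It fails at once if a grocery is dropped or knocked about: faster than 0.6 m/s (a fall of about 20 mm) while not in the fingers ((linear speed of jar above 0.6 m/s and contact force between jar and the fingers below 0.05 N) or (linear speed of can above 0.6 m/s and contact force between can and the fingers below 0.05 N) or (linear speed of carton above 0.6 m/s and contact force between carton and the fingers below 0.05 N) or (linear speed of bottle above 0.6 m/s and contact force between bottle and the fingers below 0.05 N)).
It fails at once if a grocery is tipped over (more than 0.9 rad) (angle between any of jar_mid, can_mid, carton_mid, bottle_mid's own z axis and vertical above 0.9 rad).
It also fails if it takes over 109 s, if anything falls off the work surface, if the arm or the gripper's body presses on something with over 40 N, if the wrist force passes 120 N, or if a joint passes its speed limit or range.

ROBOT

A 7-joint arm with a two-finger parallel gripper is mounted at the origin on the work surface. World frame = base frame: x ahead of the robot, y to its left, z up, the work surface at z = 0. Lengths are in m, angles in rad, forces in N, time in s.
With the tool pointing down it reaches from about 0.425 to 0.875 m from the base axis. Payload 8.4 kg.
Tool frame: the origin (TCP) lies midway between the tips of the shut fingers; the grasp point (between the pads) lies 19 mm behind it; y points along the fingers, x is the direction in which the jaws open and shut, and the axes are right-handed (so a half turn about y gives the same grasp; the last joint's range is limited). The gripper opens to 87 mm and grips with 3 to 60 N. Pads are 19 mm wide; open, the fingers measure 117 mm over their backs; the gripper's body (75 mm by 190 mm) begins 51 mm behind the grasp point.
Start: joints at [-0.099, 0.333, 0.04, 1.465, -0.013, 1.343, -0.059], TCP at [0.65, -0, 0.223] pointing down, gripper open.
Joint ranges: [-2.58, 2.58], [-0.38, 2.09], [-1.3, 1.39], [0.25, 2.4], [-1.5, 4.64], [0.08, 2.09], [-2.65, 2.65]. Speed limits (rad/s): [2.22, 2.22, 2.79, 2.79, 3.14, 3.14, 3.14].

INTERFACE

Orientations are given as a 3x3 rotation matrix whose columns are the frame's x, y, z axes.
In Python, from bench import get_obs, camera, job_done gives the robot as it stands.
- The arm moves only by the tool send_rows, never from a script. Its argument "increments" is a list of rows, each a list of 5 numbers: the opening, from 0 (shut) to 1 (fully open), then the shift along the tool's x, y, z in mm, then the turn about the tool's y in degrees. In form: [[hand, dx, dy, dz, twist], ...]. A call has 1 to 12 rows; each row is the pose to reach, as a shift and turn from the pose commanded when the call began, along the tool's axes at that moment; what a row does not reach only later rows make up. A row lasts 1/8 s, in which the tool goes at most 62.5 mm and 10.7 degrees, less where a joint would pass 70% of its speed; a pose out of reach is approached as far as the arm can. A call with a gripper value outside its range is refused whole. The fingers move at their own pace and stop on an object; "newtons" is the grip in N (left out, the last holds). Time passes only in rows, so rows that repeat a pose let the fingers close. It gives the time, the measured TCP pose, the force and the opening at its end, in the units of the state.
- get_obs(): the state, without advancing time (a new reading comes with each control period).
- camera(name): name is "scene" or "side" or "wrist"; returns a dict with "pixels" (480x640x3 uint8, red, green, blue), "K" (3x3 intrinsics, pixels), "R" (3x3) and "t" (3): a world point X has camera coordinates R X + t. Camera axes: x right, y down, z forward; pixel columns grow to the right and rows downward; lengths in m; the calibration is good to about 2 mm. A picture is of the moment at which its call begins. There is no depth.
- job_done(): hands the job in, once; it reports no verdict.
The state is a dict: "time": time; "qpos": joint angles; "qd": joint speeds; "tau": joint torques, N m; "tcp_pos": TCP position; "ee_rot": TCP orientation; "contact_force": force on the tool from outside, world axes, zero at the start; "moment": the same for the moment, N m; "finger_gap": opening from 0.0 (shut) to 1.0 (fully open).
Only numpy, scipy, OpenCV 4.12 (cv2) and the standard library are available. Lean on these libraries where they do the work, as an engineer would, in place of code of your own. Each camera call takes 0.05 s, during which the arm holds its last target. There are 200 camera calls.

## Working session

There is one attempt and no reset: what is moved stays moved. The work goes in short steps, Python scripts to look and compute and a tool call to move; the robot and the scene stay as the last step left them, time stands still between calls to the robot, and variables do not carry over. Pictures are saved under pics/ and viewed, on a budget of 14 in all, crops included, one or two more only if the job needs it, and the job is handed in when it is done.

Besides the shell and the picture viewer there is one more tool, called after ">>>" as a command line: name --pt "numbers of a row" for each row, then --argument value for the rest. send_rows: Moves the arm, as the interface text tells. Its arguments: {"type":"object","properties":{"increments":{"type":"array","items":{"type":"array","items":{"type":"number"}}},"newtons":{"type":"number"}},"required":["increments"]}

```bash
mkdir -p pics; cat > h.py <<'E'
import numpy as np, cv2
from bench import get_obs, camera, job_done
def snap(cam,name):
    c=camera(cam); cv2.imwrite(f'pics/{name}.png',c['pixels'][:,:,::-1]); np.savez(f'pics/{name}.npz',**c); return c
def ray(c,u,v,z):
    d=c['R'].T@np.linalg.inv(c['K'])@np.array([u,v,1.]); o=-c['R'].T@c['t']
    return o+d*(z-o[2])/d[2]
def proj(c,X):
    p=c['K']@(c['R']@np.asarray(X,float)+c['t']); return p[:2]/p[2]
E
python3 - <<'E'
from h import *
for n in ['scene','side','wrist']: 
    c=snap(n,n+'0'); print(n,np.round(-c['R'].T@c['t'],3),np.round(c['R'][2],2))
o=get_obs(); print(o['time'],o['tcp_pos'],o['ee_rot'],o['finger_gap'])
E
```

```text
scene [1.105 0.816 1.145] [-0.37 -0.57 -0.74]
side [ 0.323 -0.601  0.823] [ 0.24  0.61 -0.76]
wrist [0.651 0.079 0.383] [-0.   -0.29 -0.96]
0.15 [ 6.49615947e-01 -2.86156101e-06  2.21837448e-01] [[ 9.99999143e-01 -1.30933891e-03 -1.96626028e-05]
 [ 1.95840847e-05 -5.99805097e-05  9.99999998e-01]
 [-1.30934009e-03 -9.99999141e-01 -5.99548161e-05]] 0.9986280936550934
```

View pics/scene0.png

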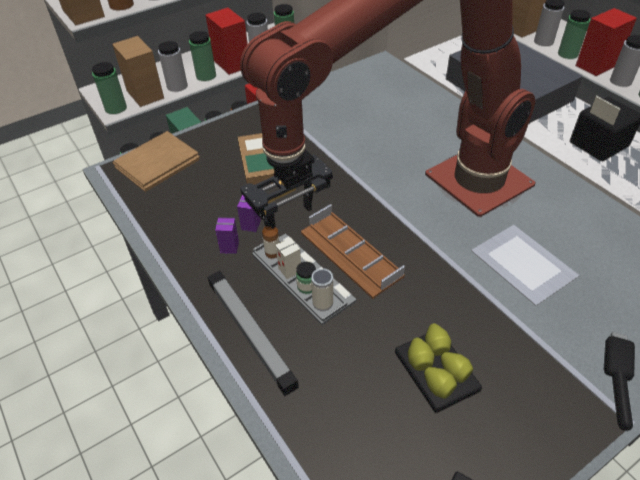

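View pics/side0.png

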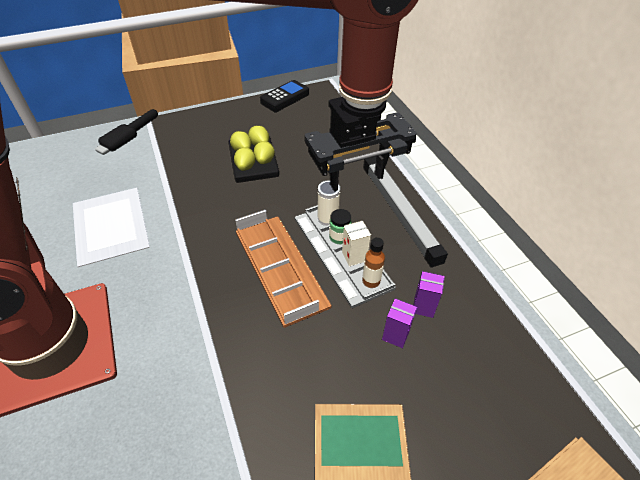

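Both pictures agree. The grey rack holds, from left (+y) to right: can (side 328,200), jar (340,228), white carton (356,245) and bottle (373,262). The wooden rack, nearer the robot, is empty. The purple boxes at (400,323) and (429,293) are the look-alikes, and the white carton with red spots is the one meant. I'll enlarge to confirm this and read corners.

```bash
python3 - <<'E'
import cv2
a=cv2.imread('pics/side0.png')[175:335,225:405]; cv2.imwrite('pics/sc.png',cv2.resize(a,None,fx=3.75,fy=3.75,interpolation=cv2.INTER_CUBIC)[:600])
a=cv2.imread('pics/scene0.png')[195:325,240:410]; cv2.imwrite('pics/cc.png',cv2.resize(a,None,fx=4.5,fy=4.5,interpolation=cv2.INTER_CUBIC))
E
```

```text
(no output)
```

View pics/sc.png

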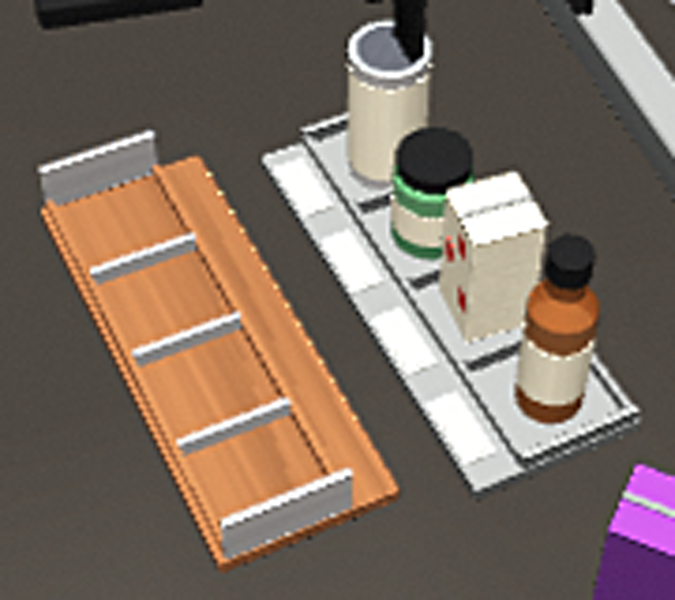

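View pics/cc.png

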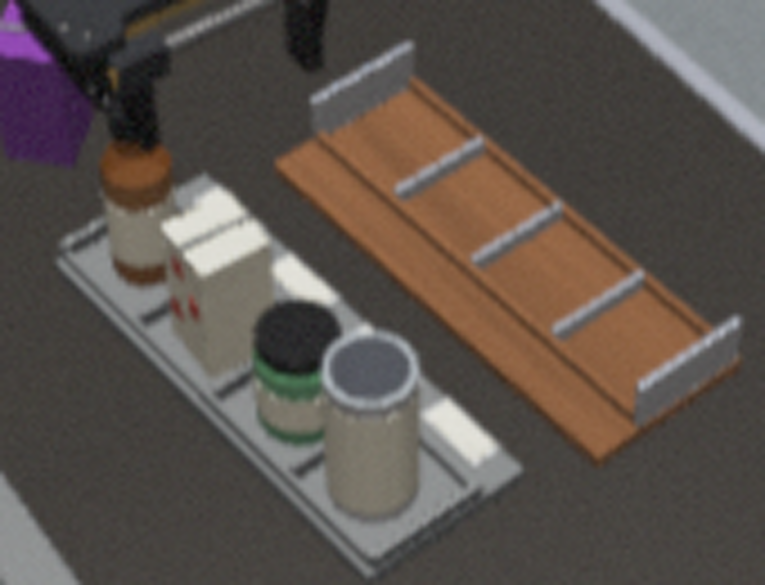

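The enlarged crops confirm the white carton with red spots, third from the left, at about side (357,240). Next I'll fit both rack poses and the item positions from both cameras.

```bash
cat > fit.py <<'E'
from h import *
from scipy.optimize import least_squares as ls
S=dict(np.load('pics/side0.npz'));C=dict(np.load('pics/scene0.npz'))
s=lambda u,v:(S,np.array([225+u/3.75,175+v/3.75])); c=lambda u,v:(C,np.array([240+u/4.5,195+v/4.5]))
m=lambda f,a,b,d,e:f((a+d)/2,(b+e)/2)
def fit(pts):
    W=lambda p,X:[p[0]+np.cos(p[2])*X[0]-np.sin(p[2])*X[1],p[1]+np.sin(p[2])*X[0]+np.cos(p[2])*X[1],X[2]]
    f=lambda p:np.concatenate([proj(k[0],W(p,X))-k[1] for k,X in pts])
    r=ls(f,[.6,0,0],loss='soft_l1'); print(np.round(r.x[:2],4),round(np.degrees(r.x[2]),2)); print(np.round(f(r.x).reshape(-1,2),1).tolist()); return r.x
new=[(m(s,92,272,195,238),(0,.07,.024)),(m(s,134,354,240,318),(0,0,.024)),(m(s,180,443,290,405),(0,-.07,.024)),
(m(s,42,172,155,135),(0,.14,.047)),(m(s,222,528,352,475),(0,-.14,.047)),(s(398,492),(.068,-.142,.012)),(s(200,157),(.068,.142,.012)),
(m(c,398,190,482,143),(0,-.07,.024)),(m(c,474,258,560,208),(0,0,.024)),(m(c,555,330,641,274),(0,.07,.024)),
(m(c,312,98,412,43),(0,-.14,.047)),(m(c,638,388,740,320),(0,.14,.047)),(c(277,163),(.068,-.142,.012)),(c(600,460),(.068,.142,.012))]
old=[(s(304,184),(-.056,.105,.016)),(s(351,259),(-.056,.035,.016)),(s(403,340),(-.056,-.035,.016)),(s(460,429),(-.056,-.105,.016)),
(s(477,490),(-.068,-.142,.012)),(s(265,158),(-.068,.142,.012)),(c(460,430),(-.056,.105,.016)),(c(520,467),(-.068,.142,.012)),(s(638,410),(.038,-.142,.022)),(c(372,573),(.038,.142,.01)),(c(60,260),(.038,-.142,.01))]
N=fit(new);O=fit(old)
for n,z,a,b in [('can',.112,s(390,55),c(370,372)),('jar',.082,s(434,154),c(297,335)),('carton',.102,s(495,207),c(217,231)),('bottle',.142,s(571,250),None)]:
    for k in (a,b):
        if k:
            P=ray(k[0],*k[1],z); d=P[:2]-O[:2]; R=np.array([[np.cos(O[2]),np.sin(O[2])],[-np.sin(O[2]),np.cos(O[2])]]); print(n,np.round(P,4),'in rack',np.round(R@d,4))
for y in(.105,.035,-.035,-.105): print('new',y,np.round([N[0]-np.sin(N[2])*y,N[1]+np.cos(N[2])*y],4))
E
python3 fit.py
```

```text
[0.4732 0.0165] 4.1
[[-0.7, -0.9], [-0.7, -1.0], [-0.8, -1.1], [-0.5, -0.5], [-1.2, -2.6], [-0.5, -2.1], [-0.4, -0.6], [-1.3, -1.1], [-1.3, -1.0], [-1.3, -0.7], [-0.5, 0.1], [-1.8, -1.7], [-1.4, -0.4], [-2.8, -2.0]]
[0.6471 0.0095] 4.62
[[-0.7, 0.1], [-0.2, -0.1], [0.0, -0.4], [0.1, -1.0], [-1.0, -1.1], [-1.1, -0.1], [-1.6, -0.6], [-1.3, -1.2], [-0.5, -0.8], [-2.0, -1.2], [-1.0, -0.1]]
can [0.6403 0.1059 0.112 ] in rack [0.001  0.0966]
can [0.6408 0.1164 0.112 ] in rack [0.0023 0.107 ]
jar [0.6443 0.0457 0.082 ] in rack [0.0002 0.0362]
jar [0.6445 0.0527 0.082 ] in rack [0.0009 0.0433]
carton [ 0.6509 -0.0229  0.102 ] in rack [ 0.0012 -0.0326]
carton [ 0.6477 -0.0192  0.102 ] in rack [-0.0017 -0.0287]
bottle [ 0.6568 -0.0974  0.142 ] in rack [ 0.0011 -0.1073]
new 0.105 [0.4657 0.1212]
new 0.035 [0.4707 0.0514]
new -0.035 [ 0.4757 -0.0184]
new -0.105 [ 0.4807 -0.0882]
```

View pics/wrist0.png

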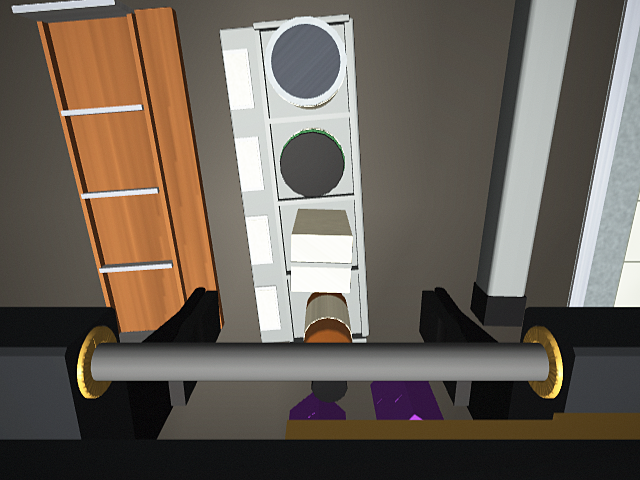

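The wrist view from above shows the can (306,59), jar (312,163), carton top centre (322,263), bottle behind it, the tickets, and three dividers of the wooden rack. I'll refit with it.

```bash
cat > fit2.py <<'E'
from fit import *
print('----')
W=dict(np.load('pics/wrist0.npz')); w=lambda u,v:(W,np.array([u,v],float))
nw=[(m(w,63,113,142,107),(0,.07,.024)),(m(w,83,196,158,190),(0,0,.024)),(m(w,100,269,172,264),(0,-.07,.024)),(m(w,12,9,115,2),(0,.14,.047))]
ow=[(w(239,79),(-.056,.105,.016)),(w(249,164),(-.056,.035,.016)),(w(258,240),(-.056,-.035,.016)),(w(267,307),(-.056,-.105,.016)),(w(364,340),(.038,-.142,.02)),(w(354,17),(.038,.142,.02))]
print('wrist only');N=fit(nw);O=fit(ow);print('all');fit(nw+new);fit(ow+old)
for n,z,a in [('can',.112,w(306,59)),('jar',.082,w(312,163)),('carton',.102,w(322,263)),('ctl',.102,w(290,235)),('ctr',.102,w(354,235)),('cbr',.102,w(352,293)),('cbl',.102,w(291,293))]:
    P=ray(*(a[0],*a[1]),z); d=P[:2]-O[:2]; R=np.array([[np.cos(O[2]),np.sin(O[2])],[-np.sin(O[2]),np.cos(O[2])]]); print(n,np.round(P,4),'in rack',np.round(R@d,4))
for y in(.105,.035,-.035,-.105): print('new',y,np.round([N[0]-np.sin(N[2])*y,N[1]+np.cos(N[2])*y],4))
E
python3 fit2.py | sed -n '/----/,$p'
```

```text
----
wrist only
[0.4754 0.0174] 4.4
[[-0.6, -1.5], [-0.4, -0.8], [0.4, 0.7], [0.4, 1.1]]
[0.6469 0.0102] 3.82
[[0.8, -0.8], [0.6, -0.5], [0.3, -0.1], [-0.9, 1.6], [0.2, -1.3], [-2.6, 2.1]]
all
[0.4748 0.0172] 4.18
[[-1.0, -1.3], [-1.0, -0.6], [-0.5, 0.8], [0.3, 1.3], [-0.2, -1.3], [-0.1, -1.5], [-0.2, -1.6], [-0.0, -0.8], [-0.5, -3.2], [0.1, -2.7], [0.0, -1.0], [-1.7, -0.7], [-1.6, -0.6], [-1.5, -0.3], [-0.9, 0.5], [-2.1, -1.3], [-1.7, 0.0], [-3.0, -1.5]]
[0.647  0.0102] 4.02
[[0.4, -0.4], [0.5, -0.2], [0.5, 0.2], [-0.5, 1.8], [0.7, -1.3], [-3.2, 2.0], [-0.5, -0.3], [-0.3, -0.5], [-0.4, -0.7], [-0.7, -1.2], [-2.0, -1.3], [-0.8, -0.7], [-1.6, -0.1], [-1.4, -0.6], [-1.2, -0.6], [-2.4, -0.8], [-0.5, -0.3]]
can [0.6421 0.1136 0.112 ] in rack [0.002  0.1034]
jar [0.6448 0.0485 0.082 ] in rack [0.0004 0.0383]
carton [ 0.652  -0.0207  0.102 ] in rack [ 0.003  -0.0312]
ctl [6.294e-01 3.000e-04 1.020e-01] in rack [-0.0182 -0.0088]
ctr [6.746e-01 3.000e-04 1.020e-01] in rack [ 0.027  -0.0118]
cbr [ 0.6742 -0.0442  0.102 ] in rack [ 0.0236 -0.0561]
cbl [ 0.6292 -0.0442  0.102 ] in rack [-0.0213 -0.0531]
new 0.105 [0.4673 0.1221]
new 0.035 [0.4727 0.0523]
new -0.035 [ 0.4781 -0.0175]
new -0.105 [ 0.4834 -0.0873]
```

>>> send_rows --pt "1 2 0 -21 0" --pt "1 2 25 -21 0" --pt "1 2 55 -21 0" --pt "1 2 85 -21 0" --pt "1 2 115 -21 0" --pt "1 2 140 -21 0" --pt "1 2 160 -21 0" --pt "1 2 172 -21 0" --pt "1 2 179 -21 0" --pt "1 2 181 -21 0" --pt "1 2 181 -21 0" --newtons 25

```text
time: 1.52
tcp_pos: [0.6524, -0.021, 0.0421]
ee_rot: [[1.0, 0.001, -0.0], [0.0, 0.0, 1.0], [0.001, -1.0, 0.0]]
contact_force: [-0.0, 0.1, -0.0]
finger_gap: 1.001
```

>>> send_rows --pt "0.6 0 0 0 0" --pt "0.5 0 0 0 0" --pt "0.4 0 0 0 0" --pt "0.4 0 0 0 0" --pt "0.3 0 0 0 0" --pt "0.3 0 0 0 0" --pt "0.3 0 0 0 0" --pt "0.3 0 0 0 0" --newtons 25

```text
time: 2.52
tcp_pos: [0.6518, -0.0211, 0.0415]
ee_rot: [[1.0, -0.0, 0.0], [-0.0, -0.0, 1.0], [-0.0, -1.0, -0.0]]
contact_force: [-2.3, -1.1, 1.7]
finger_gap: 0.504
```

Gap 0.504 is 44 mm, which matches the carton. Lifting.

>>> send_rows --pt "0.3 0 -5 0 0" --pt "0.3 0 -20 0 0" --pt "0.3 0 -45 0 0" --pt "0.3 0 -70 0 0" --pt "0.3 -20 -80 8 0" --pt "0.3 -50 -80 20 0" --pt "0.3 -80 -80 33 0" --pt "0.3 -110 -80 45 0" --pt "0.3 -140 -80 57 0" --pt "0.3 -165 -80 67 0" --pt "0.3 -177 -80 72 0" --pt "0.3 -180 -80 73 0"

```text
time: 4.03
tcp_pos: [0.4722, 0.0522, 0.1223]
ee_rot: [[1.0, 0.001, -0.0], [0.0, 0.0, 1.0], [0.001, -1.0, 0.0]]
contact_force: [0.4, 0.1, -2.4]
finger_gap: 0.502
```

```bash
python3 - <<'E'
from h import *
o=get_obs();print(o['tcp_pos'],o['contact_force'],o['finger_gap'],np.abs(o['qd']).max())
snap('wrist','w1')
E
```

```text
[0.47219957 0.05218792 0.12229335] [ 0.35680624  0.13532565 -2.41862648] 0.5017583346640543 0.03217089151141923
```

View pics/w1.png

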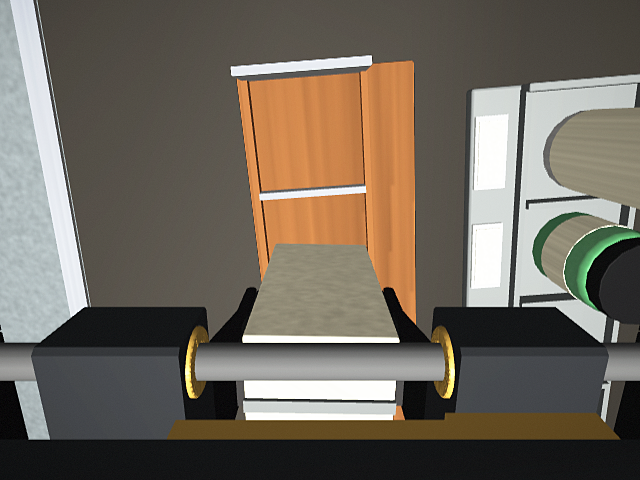

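The carton is held upright at (320,290). The rack's left end wall runs (232,70)-(371,60) and the divider (260,196)-(366,188). I'll refine the rack pose from this nearer view, and check the carton's bottom edge at (275,244)-(367,247).

```bash
python3 - <<'E' | sed -n '/====/,$p'
from fit2 import *
print('====')
V=dict(np.load('pics/w1.npz'))
P=[ray(V,*p,z) for *p,z in [(301.5,65,.047),(313,192,.024),(275,244,.091),(367,247,.091),(412,62,.012),(414,320,.012)]]
print(np.round(P,4))
for p in [(.4748,.0172)]:
  a=np.radians(4.18)
  for X in [(0,.14),(0,.07),(.068,.142),(.068,-.02)]: print(np.round([p[0]+np.cos(a)*X[0]-np.sin(a)*X[1],p[1]+np.sin(a)*X[0]+np.cos(a)*X[1]],4))
E
```

```text
====
[[ 0.4635  0.1584  0.047 ]
 [ 0.469   0.0868  0.024 ]
 [ 0.4513  0.0726  0.091 ]
 [ 0.4963  0.0711  0.091 ]
 [ 0.5293  0.1642  0.012 ]
 [ 0.542  -0.0091  0.012 ]]
[0.4646 0.1568]
[0.4697 0.087 ]
[0.5323 0.1638]
[0.5441 0.0022]
```

>>> send_rows --pt "0.3 -1 15 1 0" --pt "0.3 -1 35 1 0" --pt "0.3 -1 55 1 0" --pt "0.3 -1 67 1 0" --pt "0.3 -1 74 1 0" --pt "0.3 -1 77 1 0" --pt "0.3 -1 79 1 0" --pt "0.3 -1 80 1 0" --pt "0.3 -1 80 1 0"

```text
time: 5.2
tcp_pos: [0.4711, 0.053, 0.0418]
ee_rot: [[1.0, 0.0, 0.0], [-0.0, 0.0, 1.0], [0.0, -1.0, 0.0]]
contact_force: [0.5, 0.2, -3.3]
finger_gap: 0.505
```

>>> send_rows --pt "0.3 0 0.5 0 0" --pt "0.3 0 1 0 0" --pt "0.3 0 1 0 0"

```text
time: 5.58
tcp_pos: [0.4712, 0.0531, 0.0414]
ee_rot: [[1.0, 0.0, 0.0], [-0.0, 0.0, 1.0], [0.0, -1.0, 0.0]]
contact_force: [-3.8, -1.0, 7.0]
finger_gap: 0.505
```

>>> send_rows --pt "0.6 0 0 0 0" --pt "0.75 0 0 0 0" --pt "0.9 0 0 0 0" --pt "1 0 -1 0 0" --pt "1 0 -10 0 0" --pt "1 0 -40 0 0" --pt "1 0 -80 0 0" --pt "1 0 -120 0 0" --pt "1 0 -155 0 0" --pt "1 10 -165 10 0" --pt "1 40 -165 40 0" --pt "1 40 -165 60 0"

```text
time: 7.08
tcp_pos: [0.5122, 0.1147, 0.2049]
ee_rot: [[1.0, -0.0, -0.0], [0.0, 0.0, 1.0], [-0.0, -1.0, 0.0]]
contact_force: [-0.1, 0.8, -1.0]
finger_gap: 0.998
```

```bash
python3 - <<'E'
from h import *
o=get_obs();print(o['tcp_pos'],o['contact_force'],o['finger_gap'])
for n in ['side','scene']: snap(n,n+'2')
a=cv2.imread('pics/side2.png')[175:335,225:405]; b=cv2.imread('pics/scene2.png')[175:335,240:420]
cv2.imwrite('pics/pair2.png',cv2.resize(np.hstack([a,b]),None,fx=2.2,fy=2.2,interpolation=cv2.INTER_CUBIC))
E
```

```text
[0.51219019 0.11469677 0.20489549] [-0.10377321  0.84250923 -0.96961951] 0.998492198341336
```

View pics/pair2.png

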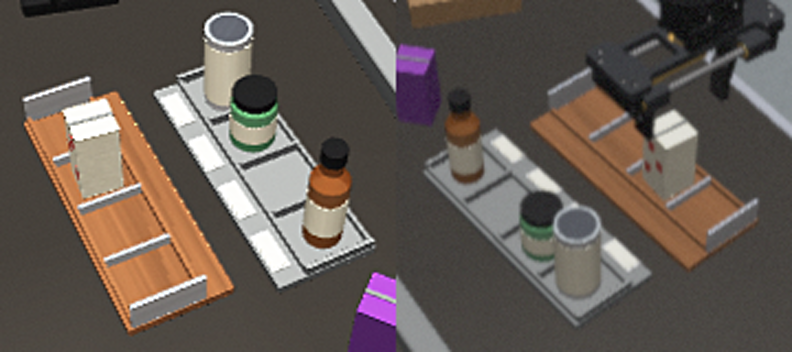

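The carton stands upright in wooden pocket +35 (left panel 95,150). The bottle cap is now visible in both cameras, at pair (334,150) and (459,97).

```bash
python3 - <<'E'
from h import *
S=dict(np.load('pics/side2.npz'));C=dict(np.load('pics/scene2.npz'))
print(ray(S,225+334/2.2,175+148/2.2,.142),ray(C,240+(459-396)/2.2,175+97/2.2,.142))
print(ray(S,225+323/2.2,175+238/2.2,.012),ray(C,240+(468-396)/2.2,175+172/2.2,.012))
E
```

```text
[ 0.65524435 -0.0984555   0.142     ] [ 0.65588032 -0.09138891  0.142     ]
[ 0.65542697 -0.10388243  0.012     ] [ 0.65435455 -0.0944622   0.012     ]
```

>>> send_rows --pt "1 20 0 -30 0" --pt "1 50 0 -75 0" --pt "1 85 0 -125 0" --pt "1 120 0 -175 0" --pt "1 140 0 -205 0" --pt "1 143 0 -210 0" --pt "1 143 15 -210 0" --pt "1 143 45 -210 0" --pt "1 143 80 -210 0" --pt "1 143 108 -210 0" --pt "1 143 122 -210 0" --pt "1 143 126 -210 0"

```text
time: 8.68
tcp_pos: [0.6533, -0.096, 0.0788]
ee_rot: [[1.0, -0.001, -0.001], [0.001, 0.0, 1.0], [-0.001, -1.0, 0.0]]
contact_force: [0.0, 0.6, -0.4]
finger_gap: 1.0
```

>>> send_rows --pt "0.7 0 0 0 0" --pt "0.55 0 0 0 0" --pt "0.45 0 0 0 0" --pt "0.35 0 0 0 0" --pt "0.3 0 0 0 0" --pt "0.3 0 0 0 0" --pt "0.3 0 0 0 0" --pt "0.3 0 0 0 0" --pt "0.3 0 0 0 0"

```text
time: 9.8
tcp_pos: [0.6541, -0.097, 0.0796]
ee_rot: [[1.0, 0.0, -0.0], [0.0, -0.0, 1.0], [0.0, -1.0, -0.0]]
contact_force: [0.3, 0.2, 0.8]
finger_gap: 0.452
```

>>> send_rows --pt "0.3 0 -5 0 0" --pt "0.3 0 -20 0 0" --pt "0.3 0 -45 0 0" --pt "0.3 0 -75 0 0" --pt "0.3 0 -105 0 0" --pt "0.3 0 -125 0 0" --pt "0.3 -10 -130 10 0" --pt "0.3 -35 -130 40 0" --pt "0.3 -65 -130 75 0" --pt "0.3 -95 -130 110 0" --pt "0.3 -125 -130 145 0" --pt "0.3 -155 -130 180 0"

```text
time: 11.3
tcp_pos: [0.4965, 0.0844, 0.2085]
ee_rot: [[1.0, -0.002, -0.001], [0.001, -0.0, 1.0], [-0.002, -1.0, -0.0]]
contact_force: [-0.3, 0.7, -1.1]
finger_gap: 0.449
```

>>> send_rows --pt "0.3 -20 0 25 0" --pt "0.3 -30 0 36 0" --pt "0.3 -32 0 39 0" --pt "0.3 -32 0 39 0" --pt "0.3 -32 20 39 0" --pt "0.3 -32 50 39 0" --pt "0.3 -32 80 39 0" --pt "0.3 -32 100 39 0" --pt "0.3 -32 108 39 0" --pt "0.3 -32 110 39 0" --pt "0.3 -32 110 39 0"

```text
time: 12.68
tcp_pos: [0.4676, 0.1219, 0.1002]
ee_rot: [[1.0, 0.001, 0.001], [-0.001, 0.0, 1.0], [0.001, -1.0, 0.0]]
contact_force: [0.3, -0.1, -2.4]
finger_gap: 0.448
```

```bash
python3 - <<'E'
from h import *
snap('wrist','w3')
E
```

```text
(no output)
```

View pics/w3.png

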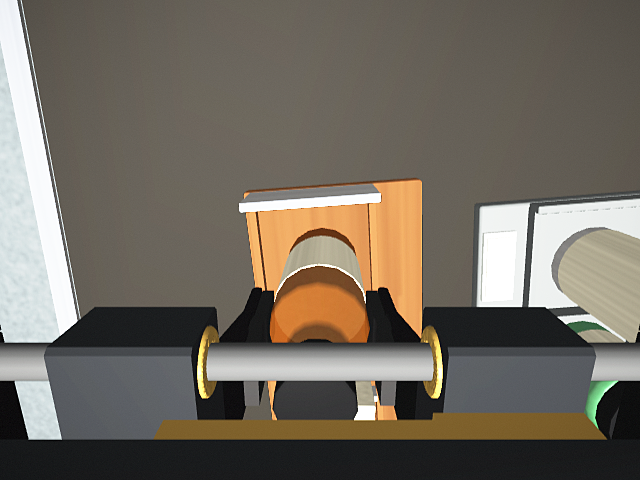

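The bottle hangs upright (320,290) just inside the end wall (310,200). Lowering it.

>>> send_rows --pt "0.3 -1 8 0 0" --pt "0.3 -1 15 0 0" --pt "0.3 -1 18 0 0" --pt "0.3 -1 19.5 0 0" --pt "0.3 -1 20.5 0 0" --pt "0.3 -1 21 0 0" --pt "0.3 -1 21 0 0"

```text
time: 13.6
tcp_pos: [0.4662, 0.1222, 0.0794]
ee_rot: [[1.0, 0.001, -0.0], [0.0, 0.0, 1.0], [0.001, -1.0, 0.0]]
contact_force: [-2.2, -1.2, 6.4]
finger_gap: 0.452
```

>>> send_rows --pt "0.55 0 0 0 0" --pt "0.7 0 0 0 0" --pt "0.9 0 0 0 0" --pt "1 0 -1 0 0" --pt "1 0 -10 0 0" --pt "1 0 -40 0 0" --pt "1 0 -80 0 0" --pt "1 0 -110 0 0" --pt "1 10 -110 -4 0" --pt "1 40 -110 -16 0" --pt "1 80 -110 -33 0" --pt "1 120 -110 -50 0"

```text
time: 15.1
tcp_pos: [0.5871, 0.0712, 0.188]
ee_rot: [[1.0, -0.001, -0.0], [0.0, -0.0, 1.0], [-0.001, -1.0, -0.0]]
contact_force: [-1.0, 0.2, 0.7]
finger_gap: 1.004
```

>>> send_rows --pt "1 40 0 -16 0" --pt "1 55 0 -22 0" --pt "1 58 0 -24 0" --pt "1 58 15 -24 0" --pt "1 58 45 -24 0" --pt "1 58 80 -24 0" --pt "1 58 110 -24 0" --pt "1 58 132 -24 0" --pt "1 58 143 -24 0" --pt "1 58 148 -24 0" --pt "1 58 149 -24 0"

```text
time: 16.48
tcp_pos: [0.6441, 0.0482, 0.0399]
ee_rot: [[1.0, 0.001, -0.0], [0.0, 0.0, 1.0], [0.001, -1.0, 0.0]]
contact_force: [0.3, 0.2, 0.1]
finger_gap: 1.003
```

>>> send_rows --pt "0.8 0 0 0 0" --pt "0.65 0 0 0 0" --pt "0.55 0 0 0 0" --pt "0.45 0 0 0 0" --pt "0.4 0 0 0 0" --pt "0.4 0 0 0 0" --pt "0.4 0 0 0 0" --pt "0.4 0 0 0 0"

```text
time: 17.48
tcp_pos: [0.644, 0.048, 0.0396]
ee_rot: [[1.0, 0.0, 0.0], [-0.0, 0.0, 1.0], [0.0, -1.0, 0.0]]
contact_force: [-1.2, -0.9, 2.0]
finger_gap: 0.566
```

>>> send_rows --pt "0.4 0 -5 0 0" --pt "0.4 0 -20 0 0" --pt "0.4 0 -45 0 0" --pt "0.4 0 -75 0 0" --pt "0.4 0 -100 0 0" --pt "0.4 -10 -110 -4 0" --pt "0.4 -40 -110 -16 0" --pt "0.4 -80 -110 -32 0" --pt "0.4 -120 -110 -48 0" --pt "0.4 -150 -110 -60 0" --pt "0.4 -165 -110 -65 0" --pt "0.4 -167 -110 -66 0"

```text
time: 18.98
tcp_pos: [0.4765, -0.0182, 0.1497]
ee_rot: [[1.0, 0.0, 0.0], [-0.0, 0.0, 1.0], [0.0, -1.0, 0.0]]
contact_force: [0.9, -0.6, -2.7]
finger_gap: 0.568
```

>>> send_rows --pt "0.4 0 15 0 0" --pt "0.4 0 40 0 0" --pt "0.4 0 65 0 0" --pt "0.4 0 85 0 0" --pt "0.4 0 98 0 0" --pt "0.4 0 104 0 0" --pt "0.4 0 107 0 0" --pt "0.4 0 109 0 0" --pt "0.4 0 110 0 0" --pt "0.4 0 110.5 0 0" --pt "0.4 0 110.5 0 0"

```text
time: 20.35
tcp_pos: [0.4773, -0.018, 0.0395]
ee_rot: [[1.0, 0.001, 0.0], [-0.0, 0.0, 1.0], [0.001, -1.0, 0.0]]
contact_force: [-1.0, 0.1, 1.4]
finger_gap: 0.566
```

>>> send_rows --pt "0.65 0 0 0 0" --pt "0.8 0 0 0 0" --pt "0.95 0 0 0 0" --pt "1 0 -1 0 0" --pt "1 0 -10 0 0" --pt "1 0 -40 0 0" --pt "1 0 -80 0 0" --pt "1 0 -115 0 0" --pt "1 0 -130 0 0" --pt "1 15 -130 10 0" --pt "1 50 -130 38 0" --pt "1 90 -130 70 0"

```text
time: 21.85
tcp_pos: [0.5679, 0.053, 0.1674]
ee_rot: [[1.0, -0.002, 0.001], [-0.001, -0.0, 1.0], [-0.002, -1.0, -0.0]]
contact_force: [1.1, 0.2, 0.7]
finger_gap: 0.997
```

>>> send_rows --pt "1 40 0 32 0" --pt "1 68 0 55 0" --pt "1 75 0 61 0" --pt "1 75 0 61 0" --pt "1 75 20 61 0" --pt "1 75 50 61 0" --pt "1 75 80 61 0" --pt "1 75 103 61 0" --pt "1 75 114 61 0" --pt "1 75 118 61 0" --pt "1 75 118 61 0"

```text
time: 23.22
tcp_pos: [0.6422, 0.1128, 0.0515]
ee_rot: [[1.0, 0.001, 0.0], [-0.0, 0.0, 1.0], [0.001, -1.0, 0.0]]
contact_force: [0.0, -0.0, 0.1]
finger_gap: 1.001
```

>>> send_rows --pt "0.8 0 0 0 0" --pt "0.65 0 0 0 0" --pt "0.55 0 0 0 0" --pt "0.45 0 0 0 0" --pt "0.4 0 0 0 0" --pt "0.4 0 0 0 0" --pt "0.4 0 0 0 0" --pt "0.4 0 0 0 0"

```text
time: 24.22
tcp_pos: [0.6418, 0.113, 0.0511]
ee_rot: [[1.0, -0.0, -0.0], [0.0, 0.0, 1.0], [-0.0, -1.0, 0.0]]
contact_force: [-2.8, -0.2, 1.5]
finger_gap: 0.571
```

>>> send_rows --pt "0.4 0 -5 0 0" --pt "0.4 0 -20 0 0" --pt "0.4 0 -50 0 0" --pt "0.4 0 -85 0 0" --pt "0.4 0 -112 0 0" --pt "0.4 -8 -120 -10 0" --pt "0.4 -30 -120 -38 0" --pt "0.4 -62 -120 -78 0" --pt "0.4 -95 -120 -120 0" --pt "0.4 -127 -120 -160 0" --pt "0.4 -152 -120 -190 0" --pt "0.4 -160 -120 -200 0"

```text
time: 25.72
tcp_pos: [0.4794, -0.0897, 0.1706]
ee_rot: [[1.0, -0.001, 0.004], [-0.004, -0.0, 1.0], [-0.001, -1.0, -0.0]]
contact_force: [0.0, 0.4, -3.9]
finger_gap: 0.569
```

>>> send_rows --pt "0.4 0 0 0 0" --pt "0.4 0 15 0 0" --pt "0.4 0 40 0 0" --pt "0.4 0 65 0 0" --pt "0.4 0 85 0 0" --pt "0.4 0 93 0 0" --pt "0.4 0 95 0 0" --pt "0.4 0 95 0 0"

```text
time: 26.72
tcp_pos: [0.4825, -0.0868, 0.0764]
ee_rot: [[1.0, 0.001, -0.0], [0.0, -0.0, 1.0], [0.001, -1.0, -0.0]]
contact_force: [0.4, 1.3, -2.5]
finger_gap: 0.569
```

```bash
python3 - <<'E'
from h import *
snap('wrist','w4')
E
```

```text
(no output)
```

View pics/w4.png

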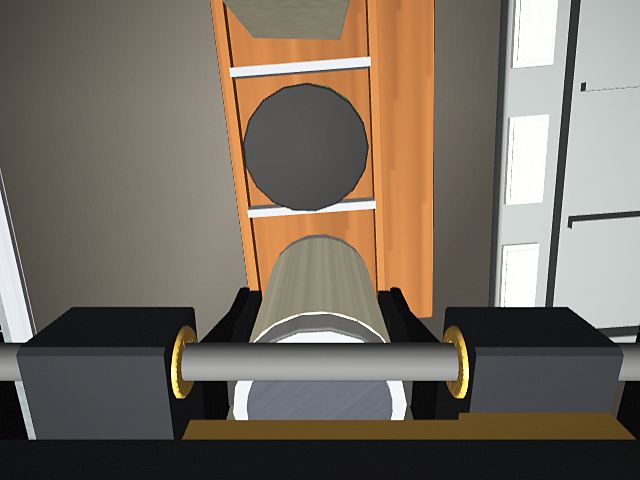

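The jar sits in its pocket (306,147) and the can hangs upright between its divider and the end. Lowering it.

>>> send_rows --pt "0.4 0 10 -1 0" --pt "0.4 0 18 -1 0" --pt "0.4 0 22 -1 0" --pt "0.4 0 24 -1 0" --pt "0.4 0 25 -1 0" --pt "0.4 0 25.5 -1 0" --pt "0.4 0 25.5 -1 0"

```text
time: 27.65
tcp_pos: [0.482, -0.088, 0.051]
ee_rot: [[1.0, 0.0, 0.0], [-0.0, 0.0, 1.0], [0.0, -1.0, 0.0]]
contact_force: [-3.0, -0.3, 2.6]
finger_gap: 0.568
```

Contact on the floor. Releasing, retreating upward and away.

>>> send_rows --pt "0.65 0 0 0 0" --pt "0.8 0 0 0 0" --pt "0.95 0 0 0 0" --pt "1 0 -1 0 0" --pt "1 0 -10 0 0" --pt "1 0 -40 0 0" --pt "1 0 -80 0 0" --pt "1 0 -120 0 0" --pt "1 0 -150 0 0" --pt "1 20 -165 0 0" --pt "1 60 -170 0 0" --pt "1 100 -170 0 0"

```text
time: 29.15
tcp_pos: [0.5834, -0.0881, 0.2222]
ee_rot: [[1.0, 0.002, 0.0], [-0.0, -0.0, 1.0], [0.002, -1.0, -0.0]]
contact_force: [0.3, -0.0, 1.5]
finger_gap: 1.001
```

>>> send_rows --pt "1 40 0 0 0" --pt "1 90 0 0 0" --pt "1 120 0 0 0" --pt "1 140 0 0 0" --pt "1 140 0 0 0" --pt "1 140 0 0 0"

```text
time: 29.9
tcp_pos: [0.7214, -0.0881, 0.2209]
ee_rot: [[1.0, -0.0, 0.0], [-0.0, -0.0, 1.0], [-0.0, -1.0, -0.0]]
contact_force: [-0.5, -0.6, 0.3]
finger_gap: 1.0
```

```bash
python3 - <<'E'
from h import *
o=get_obs();print(o['time'],o['tcp_pos'],o['contact_force'])
for n in ['side','scene']: snap(n,n+'5')
a=cv2.imread('pics/side5.png')[170:335,225:345]; b=cv2.imread('pics/scene5.png')[170:335,285:425]
cv2.imwrite('pics/pair5.png',cv2.resize(np.hstack([a,b]),None,fx=3,fy=3,interpolation=cv2.INTER_CUBIC))
E
```

```text
29.9 [ 0.72138986 -0.08814135  0.22087572] [-0.50854857 -0.56049883  0.25583197]
```

View pics/pair5.png

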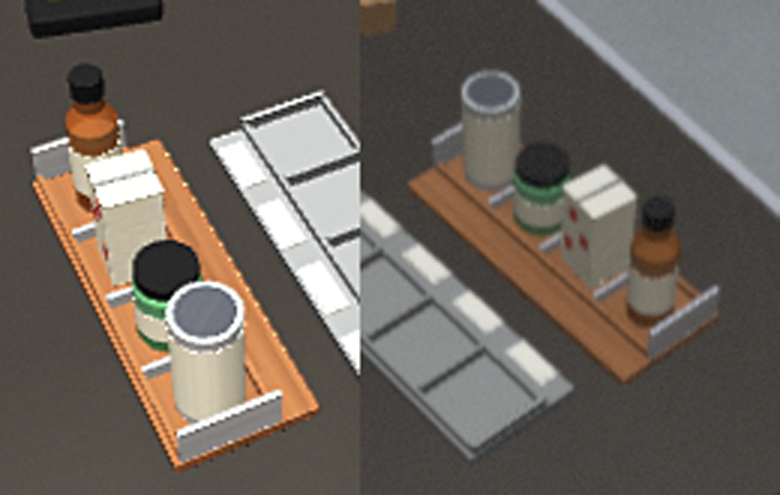

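All four stand upright in the wooden rack. From left to right they are bottle, carton, jar and can, with tops in the left panel at (86,76), (125,178), (167,262) and (205,310). One numeric check of the positions follows before handing in.

```bash
python3 - <<'E'
from h import *
S=dict(np.load('pics/side5.npz'));C=dict(np.load('pics/scene5.npz'));a=np.radians(4.18);R=np.array([[np.cos(a),np.sin(a)],[-np.sin(a),np.cos(a)]])
for n,z,s,c in [('bottle',.142,(86,72),(658,206)),('carton',.102,(124,176),(599,192)),('jar',.082,(167,262),(541,161)),('can',.112,(205,310),(491,94))]:
    A=ray(S,225+s[0]/3,170+s[1]/3,z);B=ray(C,285+(c[0]-360)/3,170+c[1]/3,z)
    print(n,*[np.round(1e3*R@(P[:2]-[.4748,.0172])) for P in (A,B)])
E
```

```text
bottle [  3. 106.] [  0. 108.]
carton [ 1. 35.] [-1. 39.]
jar [  3. -35.] [ -0. -33.]
can [   1. -106.] [  -0. -100.]
```

Every item is within about 5 mm of its pocket centre, against a 14 mm tolerance. Handing in.

```bash
python3 -c "
from bench import job_done; print(job_done())"
```

```text
the job is handed in; nothing more can be done
None
```

All four groceries are in the wooden rack in reverse order. Reading from the robot's left, the row is now bottle, carton, jar, can; in the grey rack it was can, jar, carton, bottle. I lowered each one until it touched the pocket floor, then let go. The job was handed in at about 30 s of the 109 s allowed. The hand-in gives no verdict.

**Last checks:** the final side and scene pictures show all four upright in their own pockets, with the gripper open and clear. Measured positions are within about 5 mm of the pocket centres along the row and 3 mm across it; the limit is 14 mm. The two cameras disagreed by 2 to 6 mm along the row. I never went near the pears or the cardboard box, but I did not measure them again at the end. No check failed.

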